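# Snap the two check weights into the sloping clip dock

### The arm

A 6-joint arm with a two-finger parallel gripper is mounted at the origin on the work surface. World frame = base frame: x ahead of the robot, y to its left, z up, the work surface at z = 0. Lengths are in mm, angles in rad, forces in N, time in s.
With the tool pointing down it reaches from about 225 to 725 mm from the base axis. Payload 3.1 kg.
Tool frame: the origin (TCP) lies at the very end of the fingers, on their centre line; the grasp point (between the pads) lies 19 mm behind it; z points along the fingers, y is the line along which they close (so a half turn about z gives the same grasp; the last joint's range is limited). The gripper opens to 85 mm and grips with 20 to 120 N. Pads are 22 mm wide; open, the fingers measure 114 mm over their backs; the gripper's body (76 mm by 85 mm) begins 54 mm behind the grasp point. The pads swing forward as they close: fully open they stand 13 mm farther back than shut.
Start: joints at [0.988, 0.048, 0.099, 1.622, 0, 1.443], TCP at [230.629, 471.622, 231.312] pointing down, gripper open.
Joint ranges: [-2.91, 2.91], [-0.99, 1.94], [-1.21, 1.42], [-2.12, 2.29], [-1.49, 1.47], [-3.14, 3.14]. Speed limits (rad/s): [2.79, 2.79, 3.14, 3.14, 3.14, 3.14].

### API

Orientations are given as a unit quaternion [w, x, y, z].
In Python, from rig import manip gives the robot as it stands. Calls block until the motion is done:
- manip.reach(position, orientation): joint-space move of the TCP to a pose.
- manip.servo_line(position, rotation=None, v=150, contact_N=None): straight line of the TCP; rotation=None keeps the orientation; v is the mean speed in mm/s. With contact_N (N) it stops when the force on the tool has changed by that much, and returns True; else False.
- manip.move_j(angles): joint-space move.
- manip.move_gripper(opening, newtons=None): finger opening in mm; newtons is the grip in N (None keeps the last); returns when the fingers have stopped.
- manip.pause(seconds).
- manip.ik(position, orientation): joint angles nearest the present ones, or None.
- manip.sense(): the state.
- manip.camera(name): name is "scene" or "side" or "wrist"; returns the picture (400x640x3 uint8, red, green, blue); there is no depth.
- manip.camera_params(name): a dict with "camera_matrix" (3x3 intrinsics, pixels), "dist" ([k1, k2, p1, p2, k3] as OpenCV has them; the pictures are not rectified), "T" (4x4, takes a point from camera to world coordinates); the wrist camera has in their place "mount" (4x4, takes a point from camera to tool coordinates, whose origin is the TCP and whose axes are the flange's). Camera axes: x right, y up, looking along -z (the intrinsics and any distortion apply to the point x, -y, -z); pixel columns grow to the right and rows downward; lengths in mm; the calibration is good to about 2 mm. A picture is of the moment at which its call begins: read the wrist's pose just before it. camera_params takes no time and is no camera call.
A pose or a line that the arm cannot do raises manip.MotionError and nothing moves.
- manip.sign_off(): hands the job in; it is judged then, once.
The state is a dict: "clock": time; "joints": joint angles; "dq": joint speeds; "joint_efforts": joint torques, N m; "tcp_pos": TCP position; "ee_rot": TCP orientation; "wrist_force": force on the tool from outside, world axes, zero at the start; "torque": the same for the moment, N m; "opening": finger opening in mm; "finger_force": force on a finger pad.
Only numpy, scipy, OpenCV 4.12 (cv2) and the standard library are available. Lean on these libraries where they do the work, as an engineer would, in place of code of your own. Each camera call takes 0.05 s, during which the arm holds its last target. There are 200 camera calls.

### The job

Two yellow balancer check weights, one long and one short, have been left among the grey lead weights in the slotted stand. Take them out and snap each one into the clip bay of its own length on the sloping blue dock, pushed fully home so that both spring clips close over its ends, and let go. Leave the grey weights standing in their slots and do not shift the cone, the valve cap tray or the scraper.

Things in the scene. Friction and masses are not known exactly. Their poses are not given: they have to be found in the camera images.
- long_check_center (a point): yellow long check weight, 140 mm long (x), 18 thick (y), 40 high (z), about 550 g, same either way round, on edge in any slot of the stand. Point: its centre, 20 mm above its underside. Its upper half is 112 mm long, so a 14 mm lug sticks out at each end, top 20 mm above the underside, lower corner chamfered (8 along x, 10 high). On its top lies a 22 x 12 x 3 mm clip
- short_check_center (a point): yellow short check weight, 100 mm long (x), 18 thick (y), 40 high (z), about 380 g, same either way round, on edge in any slot of the stand. Point: its centre, 20 mm above its underside. Its upper half is 72 mm long, so a 14 mm lug sticks out at each end, top 20 mm above the underside, lower corner chamfered (8 along x, 10 high). On its top lies a 22 x 12 x 3 mm clip
- bay_long: upper, long bay of the blue dock. Origin: its middle, on the sloping face; z square out of the face (35 deg from vertical, leaning to the robot), y level along the bay, x up the slope. Home: weight's length along y, underside on the face, centre at z = 20 mm. Four cheeks at y = +-46 mm (8 wide, 24 high) form a 21 mm channel about x = 0, flared above 14 mm; its middle 35 mm is open; yellow floor mark
- bay_long_clip_a (a joint): steel spring clip at y = +70 mm of the long bay; value: m pushed outwards, 0 shut, at most 0.009, spring 2 N + 0.4 N/mm. Mouth slopes from |y| = 74 mm (40 mm above the face) to the nose, |y| = 66 mm (24 to 21.5 mm above). Pushing a weight in square to the face takes 10 to 15 N. Block behind it to |y| = 94, 16 high
- bay_long_clip_b (a joint): steel spring clip at y = -70 mm of the long bay; value: m pushed outwards, 0 shut, at most 0.009, spring 2 N + 0.4 N/mm. Mouth slopes from |y| = 74 mm (40 mm above the face) to the nose, |y| = 66 mm (24 to 21.5 mm above). Pushing a weight in square to the face takes 10 to 15 N. Block behind it to |y| = 94, 16 high
- bay_short: lower, short bay of the blue dock. Origin: its middle, on the sloping face; z square out of the face (35 deg from vertical, leaning to the robot), y level along the bay, x up the slope. Home: weight's length along y, underside on the face, centre at z = 20 mm. Four cheeks at y = +-26 mm (8 wide, 24 high) form a 21 mm channel about x = 0, flared above 14 mm; its middle 35 mm is open; yellow floor mark
- bay_short_clip_a (a joint): steel spring clip at y = +50 mm of the short bay; value: m pushed outwards, 0 shut, at most 0.009, spring 2 N + 0.4 N/mm. Mouth slopes from |y| = 54 mm (40 mm above the face) to the nose, |y| = 46 mm (24 to 21.5 mm above). Pushing a weight in square to the face takes 10 to 15 N. Block behind it to |y| = 74, 16 high
- bay_short_clip_b (a joint): steel spring clip at y = -50 mm of the short bay; value: m pushed outwards, 0 shut, at most 0.009, spring 2 N + 0.4 N/mm. Mouth slopes from |y| = 54 mm (40 mm above the face) to the nose, |y| = 46 mm (24 to 21.5 mm above). Pushing a weight in square to the face takes 10 to 15 N. Block behind it to |y| = 74, 16 high
- stand: fixed slotted grey steel stand, 110 (x) x 270 (y) x 24 mm high, left or right. Origin: centre of its underside; z up. Weights stand on its 8 mm base plate; two rows of comb teeth (6 mm thick, at x = +-30 mm, 16 mm high over the plate) form five slots 21 mm wide at y = -104, -52, 0, 52, 104 mm, running along x; no teeth between x = -27 and 27 mm
- dock: fixed sloping blue dock, left or right. Origin: centre of its underside on the table; z up. Its face is a 160 x 200 (y) mm board sloping at 35 degrees, rising along +x, away from the robot; the middle of the face is 60 mm above the origin. Two clip bays: the long one 31 mm up the slope from the middle, the short one 31 mm down
- lead_s_center (a point): dull grey lead weight, 80 x 18 x 34 mm high with a 3 mm high steel clip on top, standing on its long edge in a slot of the stand; not to be taken. Point: its centre; x along its length, z up
- lead_m_center (a point): dull grey lead weight, 105 x 18 x 38 mm high with a 3 mm high steel clip on top, standing on its long edge in a slot of the stand; not to be taken. Point: its centre; x along its length, z up
- lead_l_center (a point): dull grey lead weight, 125 x 18 x 42 mm high with a 3 mm high steel clip on top, standing on its long edge in a slot of the stand; not to be taken. Point: its centre; x along its length, z up
- cone: chrome hub centring cone standing between stand and dock, base 84 mm across, 74 mm high, 1.4 kg. Origin: centre of its underside; not to be shifted
- tray: green valve cap tray, 90 (x) x 130 (y) x 30 mm high, loose, beyond the stand or the dock. Origin: centre of its underside; not to be shifted
- scraper: dull zinc weight scraper lying flat, about 190 mm long (x), 36 mm wide, 18 mm high, loose, beyond the stand or the dock. Origin: near its middle on the table; not to be shifted
Things that resemble listed ones, but are neither listed nor needed, are in the scene too. Leave any green, pink or red look-alike of the part that bears long_check_center alone.

How it is judged (in metres and radians):
At the end, for the whole second after the job is handed in: Each check weight is home in its own bay: centre within 5 mm of its middle, 16.5 to 23.5 mm above the face, along the bay within 0.1 rad, square to the face within 0.2 rad, released, at rest. Grey weights upright within 20 mm, cone, tray and scraper within 30 mm of their starts (x of long_check_center in the frame of bay_long between -0.005 and 0.005 m and y of long_check_center in the frame of bay_long between -0.005 and 0.005 m and z of long_check_center in the frame of bay_long between 0.0165 and 0.0235 m and angle between the x axis of long_check_center and the y axis of bay_long, either way round below 0.1 rad and angle between the z axis of long_check_center and the z axis of bay_long, either way round below 0.2 rad and linear speed of each of long_check, short_check below 0.02 m/s and x of short_check_center in the frame of bay_short between -0.005 and 0.005 m and y of short_check_center in the frame of bay_short between -0.005 and 0.005 m and z of short_check_center in the frame of bay_short between 0.0165 and 0.0235 m and angle between the x axis of short_check_center and the y axis of bay_short, either way round below 0.1 rad and angle between the z axis of short_check_center and the z axis of bay_short, either way round below 0.2 rad and distance of each of lead_s_center, lead_m_center, lead_l_center from where it was at the start of the episode below 0.02 m and angle between each of lead_s_center, lead_m_center, lead_l_center's own z axis and vertical below 0.2 rad and distance of each of cone, tray, scraper from where it was at the start of the episode below 0.03 m); the robot touches nothing.
It fails at once if a grey weight is shifted by over 20 mm or lifted out (distance of any of lead_s_center, lead_m_center, lead_l_center from where it was at the start of the episode above 0.02 m).
It fails at once if the cone, the tray or the scraper is shifted by over 30 mm (distance of any of cone, tray, scraper from where it was at the start of the episode above 0.03 m).
It fails at once if the cone is tipped (angle between cone's own z axis and vertical above 0.35 rad).
It also fails if it takes over 62 s, if anything falls off the work surface, if the arm or the gripper's body presses on something with over 40 N, if the wrist force passes 120 N, or if a joint passes its speed limit or range.

## Working session

There is one attempt and no reset: what is moved stays moved. The work goes in short steps, each a Python script; the robot and the scene stay as the last script left them, time stands still between calls to the robot, and variables do not carry over. Pictures are saved under pics/ and viewed, at most 10 in all, crops included, and the job is handed in when it is done.

```bash
ls; mkdir -p pics
python3 - <<'E'
from rig import manip
import cv2,numpy as np
for n in ("scene","side"):
    im=manip.camera(n); cv2.imwrite(f"pics/{n}.png",im[:,:,::-1])
    p=manip.camera_params(n); print(n,{k:np.round(v,3).tolist() for k,v in p.items()})
p=manip.camera_params("wrist");print({k:np.round(v,4).tolist() for k,v in p.items()})
s=manip.sense();print(s)
E
```

```text
pics
scene {'camera_matrix': [[380.832, 0.0, 315.186], [0.0, 380.832, 200.995], [0.0, 0.0, 1.0]], 'dist': [-0.0, 0.0, 0.0, 0.0, 0.0], 'T': [[0.183, -0.603, 0.776, 1188.73], [0.983, 0.106, -0.149, -148.033], [0.008, 0.791, 0.612, 609.003], [0.0, 0.0, 0.0, 1.0]]}
side {'camera_matrix': [[508.074, 0.0, 325.326], [0.0, 508.074, 201.121], [0.0, 0.0, 1.0]], 'dist': [-0.089, 0.0, 0.0, 0.0, 0.0], 'T': [[0.834, 0.383, -0.396, 15.824], [-0.551, 0.595, -0.585, -778.714], [0.012, 0.707, 0.707, 1017.361], [0.0, 0.0, 0.0, 1.0]]}
{'camera_matrix': [[289.0469, 0.0, 318.1894], [0.0, 289.0469, 195.3495], [0.0, 0.0, 1.0]], 'dist': [-0.0536, 0.0, 0.0, 0.0, 0.0], 'mount': [[-0.0006, 0.949, 0.3153, 81.0028], [1.0, 0.0009, -0.001, -0.5493], [-0.0013, 0.3153, -0.949, -142.795], [0.0, 0.0, 0.0, 1.0]]}
{'clock': 0.1, 'joints': array([ 9.88199869e-01,  4.86685119e-02,  9.77607588e-02,  1.62199981e+00,
       -2.40989142e-06,  1.44296303e+00]), 'dq': array([-0.00083171, -0.00100515,  0.0028814 ,  0.00108866,  0.00066747,
       -0.00231813]), 'joint_efforts': array([ 3.19941173e-03, -3.39851868e+01,  3.20935500e+01,  1.58448005e-02,
       -5.22632007e-06, -1.23221770e-05]), 'tcp_pos': array([230.32961463, 471.16654225, 230.2415997 ]), 'ee_rot': array([-3.66005195e-04,  2.25427152e-01,  9.74259455e-01, -9.90135628e-04]), 'wrist_force': array([0.27355717, 0.1319553 , 0.60482912]), 'torque': array([ 0.02283069,  0.01648463, -0.03891247]), 'finger_force': 0.0, 'opening': 85.3358091538127}
```

View pics/scene.png

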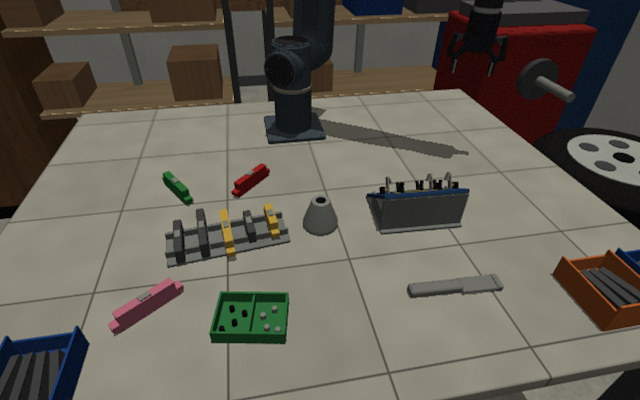

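View pics/side.png

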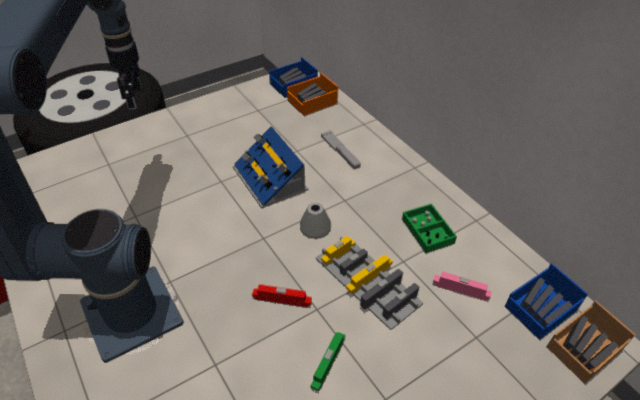

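Scene picture: candidates are the yellow long weight in the middle slot (227,232), the yellow short one in the end slot nearest the cone (271,220), and the look-alikes red (251,180), green (177,187) and pink (147,305). By colour I choose the two yellow ones. The dock is at (418,205) and the cone at (320,215). I'll check the choice in one close crop.

```bash
cat > h.py <<'E'
from rig import manip
import cv2,numpy as np
from scipy.spatial.transform import Rotation as R
F=np.diag([1.,-1,-1])
def q(M): return R.from_matrix(M).as_quat()[[3,0,1,2]]
def Rq(w): return R.from_quat(np.r_[w[1:],w[0]]).as_matrix()
def camT(n,s=None):
    p=manip.camera_params(n)
    if n!="wrist": return p,np.array(p["T"])
    T=np.eye(4);T[:3,:3]=Rq(s["ee_rot"]);T[:3,3]=s["tcp_pos"]
    return p,T@np.array(p["mount"])
def ray(p,T,px):
    u=cv2.undistortPoints(np.array(px,float).reshape(-1,1,2),np.array(p["camera_matrix"]),np.array(p["dist"])).reshape(-1,2)
    d=np.c_[u,np.ones(len(u))]@(T[:3,:3]@F).T
    return T[:3,3],d
def onz(p,T,px,z):
    o,d=ray(p,T,px); return o+d*((z-o[2])/d[:,2])[:,None]
def proj(p,T,X):
    M=T[:3,:3]@F; rv=cv2.Rodrigues(M.T)[0]
    return cv2.projectPoints(np.array(X,float),rv,-M.T@T[:3,3],np.array(p["camera_matrix"]),np.array(p["dist"]))[0].reshape(-1,2)
def down(yaw):  # tool z down, tool x at yaw
    c,s=np.cos(yaw),np.sin(yaw); return np.array([[c,s,0],[s,-c,0],[0,0,-1.]])
E
python3 - <<'E'
from h import *
a=cv2.imread("pics/scene.png");b=cv2.imread("pics/side.png")
c1=cv2.resize(a[190:270,155:300],(580,320),interpolation=2)
c2=cv2.resize(b[230:335,310:430],(366,320),interpolation=2)[:, :220]
c3=cv2.resize(b[115:215,225:345],(330,275),interpolation=2)
o=np.zeros((600,800,3),np.uint8);o[:320,:580]=c1;o[:320,580:]=c2;o[323:598,:330]=c3
cv2.imwrite("pics/crop.png",o)
ps,Ts=camT("scene");pd,Td=camT("side")
print("long",onz(ps,Ts,[(225,212)],48),onz(pd,Td,[(370,268)],48))
print("short",onz(ps,Ts,[(269,208)],48),onz(pd,Td,[(340,245)],48))
def tri(u,v):
    o1,d1=ray(ps,Ts,[u]);o2,d2=ray(pd,Td,[v]);A=np.c_[d1[0],-d2[0]];t=np.linalg.lstsq(A,o2-o1,rcond=None)[0]
    x,y=o1+t[0]*d1[0],o2+t[1]*d2[0];return (x+y)/2,np.linalg.norm(x-y)
print("cone top",tri((320,199),(316,209)))
print("stand corners side z0",onz(pd,Td,[(318,262),(393,327)],12),"scene",onz(ps,Ts,[(167,265),(290,241)],0))
print("dock scene bottom z0",onz(ps,Ts,[(376,232),(463,229)],0))
print("tray",onz(ps,Ts,[(250,317)],15),"scraper",onz(ps,Ts,[(408,291),(502,284)],10))
E
```

```text
long [[ 482.19387941 -224.09897263   48.        ]] [[ 524.37622879 -223.478023     48.        ]]
short [[ 485.07571854 -122.72316747   48.        ]] [[ 504.80616118 -125.41009142   48.        ]]
cone top (array([508.01751294,  -7.4053711 ,  74.79395808]), np.float64(4.436904044226302))
stand corners side z0 [[ 445.28113811 -116.90370635   12.        ]
 [ 486.37588672 -365.41558799   12.        ]] scene [[ 581.37145751 -352.22170806    0.        ]
 [ 554.16635168  -83.84723721    0.        ]]
dock scene bottom z0 [[559.38742331 120.51869754   0.        ]
 [585.67374414 329.44690764   0.        ]]
tray [[ 754.98098172 -183.54448606   15.        ]] scraper [[746.07968713 125.47036936  10.        ]
 [762.93779415 318.91246723  10.        ]]
```

View pics/crop.png

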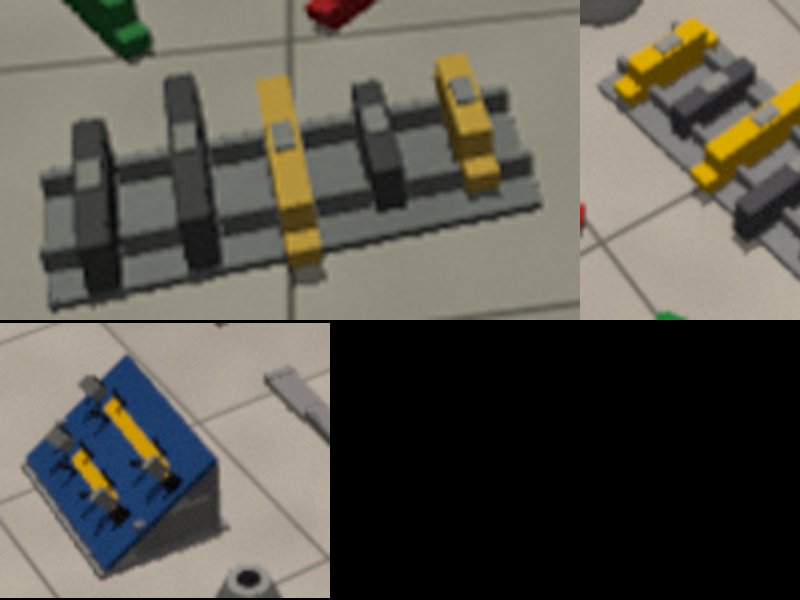

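The crop confirms it: yellow long weight in the middle slot, its clip at scene (226,224), and yellow short one in the end slot, clip at (270,212). Both show end lugs and the rest in the stand are grey. Next I take a close wrist look at the dock and the stand.

```bash
cat >> h.py <<'E'
def tilt(yaw,sx=1): # tool z into dock face; tool x = sx*dock y
    Z=R.from_euler('z',yaw).as_matrix(); a=np.radians(35)
    z=Z@[np.sin(a),0,-np.cos(a)]; x=sx*(Z@[0,1,0]); return np.c_[x,np.cross(z,x),z]
def pick(pos,Ms):
    j0=manip.sense()["joints"];c=[]
    for M in Ms:
        j=manip.ik(list(pos),q(M).tolist())
        if j is not None: c.append((np.abs(np.array(j)-j0).max(),M,j))
    return min(c,key=lambda t:t[0])[1:] if c else (None,None)
def shot(n,name):
    s=manip.sense();im=manip.camera(n)
    cv2.imwrite(f"pics/{name}.png",im[:,:,::-1]);np.save(f"pics/{name}.npy",np.r_[s["tcp_pos"],s["ee_rot"]])
def wcam(name):
    v=np.load(f"pics/{name}.npy");return camT("wrist",dict(tcp_pos=v[:3],ee_rot=v[3:]))
E
python3 - <<'E'
from h import *
yd=-.125
for sx in(1,-1):print(sx,manip.ik([507-75,240,165],q(tilt(yd,sx))),manip.ik([480,240,70],q(tilt(yd,sx))))
for a in(.1,.1+np.pi):print(a,manip.ik([518,-175,200],q(down(a))),manip.ik([518,-227,20],q(down(a))))
M,j=pick([507-80,242,175],[tilt(yd,1),tilt(yd,-1)])
manip.reach([507-80,242,175],q(M).tolist());manip.pause(.2);shot("wrist","wd")
M,j=pick([518,-175,200],[down(.1),down(.1+np.pi)])
manip.reach([518,-175,200],q(M).tolist());manip.pause(.2);shot("wrist","ws");print(manip.sense()["clock"],manip.sense()["joints"])
E
```

```text
1 [ 0.62009474 -0.53342397 -0.64599035  0.98291603 -0.39944663  2.21790226] [ 0.54956247 -0.36986321 -0.73365843  0.70658085 -0.36637183  2.15073577]
-1 [ 0.62009474 -0.53342397 -0.64599035  0.98291603 -0.39944663 -0.92369039] [ 0.54956247 -0.36986321 -0.73365843  0.70658085 -0.36637183 -0.99085688]
0.1 [-0.44846314  0.09954019  0.09144889  1.56270503  0.          2.59312951] [-0.53158632  0.21146974 -0.14517548  1.2141511   0.          2.51000634]
3.241592653589793 [-0.44846314  0.09954019  0.09144889  1.56270503  0.         -0.54846314] [-0.53158632  0.21146974 -0.14517548  1.2141511   0.         -0.63158632]
3.3417 [-4.46488110e-01  9.84577443e-02  9.07161450e-02  1.56269306e+00
  4.38288064e-05  2.59310903e+00]
```

View pics/wd.png

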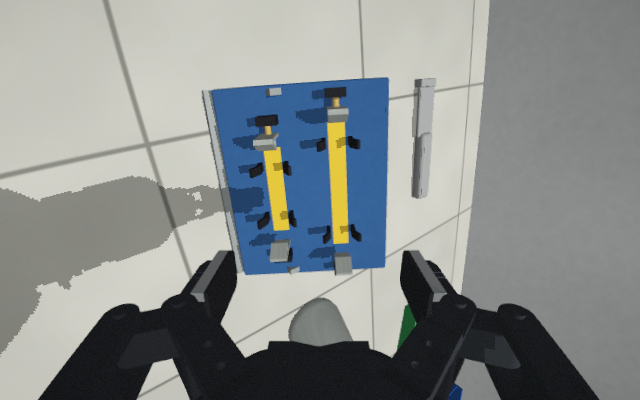

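View pics/ws.png

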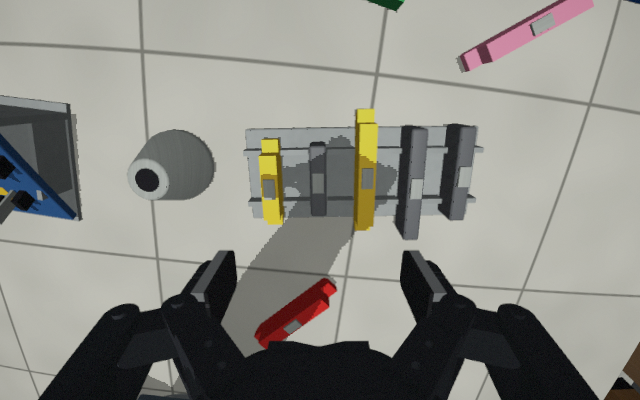

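Wrist views: the dock face has corners at about (212,91), (387,78), (385,266) and (243,275), with yellow floor marks near (276,190) for the short bay and (338,183) for the long. The stand view shows the long weight's clip at (367,178), the short one's at (268,188), and the stand's comb row running from (244,151) to (483,149).

```bash
cat > fit.py <<'E'
from h import *
from scipy.optimize import least_squares
def face(v):
    Z=R.from_euler('z',v[2]).as_matrix();a=np.radians(35)
    B=Z@np.array([[np.cos(a),0,-np.sin(a)],[0,1,0],[np.sin(a),0,np.cos(a)]])
    return B,np.array([v[0],v[1],60.])   # x upslope, y, z normal
def fit_dock(name,z=True):
    im=cv2.imread(f"pics/{name}.png");h=cv2.cvtColor(im,cv2.COLOR_BGR2HSV)
    m=((h[...,0]>95)&(h[...,0]<125)&(h[...,1]>120)&(h[...,2]>50)).astype(np.uint8)
    m=cv2.morphologyEx(m,cv2.MORPH_CLOSE,np.ones((9,9)))
    c=max(cv2.findContours(m,0,1)[0],key=cv2.contourArea);hu=cv2.convexHull(c)
    e=.01
    while len(ap:=cv2.approxPolyDP(hu,e*cv2.arcLength(hu,True),True))>4:e+=.005
    pts=ap.reshape(-1,2).astype(float); return pts
if __name__=="__main__":
    p,T=wcam("wd");pts=fit_dock("wd");print(pts)
    o=[[-80,100,0],[80,100,0],[80,-100,0],[-80,-100,0]]
    gs=np.array([[212,91],[387,78],[385,266],[243,275]])
    pp=np.array([pts[np.argmin(np.linalg.norm(pts-g,axis=1))] for g in gs])
    f=lambda v:(proj(p,T,np.array(o)@face(v)[0].T+face(v)[1])-pp).ravel()
    r=least_squares(f,[507,233,-.1]);print("dock",r.x,r.fun.round(1))
    B,c=face(r.x)
    for k,x in(("long",31),("short",-31)):
        L=60
        print(k,"bay px",proj(p,T,[c+B@[x,0,0],c+B@[x,52,0],c+B@[x,-52,0]]).round(1).tolist(), (c+B@[x,0,0]).round(1))
    # clips blocks tops for long (y=+-94? ) check noses
    print("long block outer edges",proj(p,T,[c+B@[31,94,16],c+B@[31,-94,16]]).round(1).tolist())
    h=cv2.cvtColor(cv2.imread("pics/wd.png"),cv2.COLOR_BGR2HSV)
    ym=((h[...,0]>20)&(h[...,0]<33)&(h[...,1]>150)&(h[...,2]>120)).astype(np.uint8)
    n,l,st,ce=cv2.connectedComponentsWithStats(ym);print([(st[i].tolist(),ce[i].round(1).tolist()) for i in range(1,n) if st[i][4]>150])
    p,T=wcam("ws")
    h=cv2.cvtColor(cv2.imread("pics/ws.png"),cv2.COLOR_BGR2HSV)
    for k,(u,v) in dict(long=(367,178),short=(268,188)).items():
        w=h[v-16:v+17,u-11:u+12];print(k);print(w[::2,11,1].tolist(),w[16,:,1].tolist())
        print(onz(p,T,[(u,v)],51))
    print("comb",onz(p,T,[(244,151),(483,149)],24),onz(p,T,[(249,200),(478,199)],24))
    ps,Ts=camT("scene");pd,Td=camT("side")
    print("scene/side long",onz(ps,Ts,[(225.75,223.75)],51),onz(pd,Td,[(370.3,267.7)],51));print("short",onz(ps,Ts,[(270.25,212.5)],51),onz(pd,Td,[(338.5,244)],51))
E
python3 fit.py
```

```text
[[387.  78.]
 [384. 266.]
 [246. 274.]
 [212.  91.]]
dock [ 4.95386221e+02  2.30249922e+02 -3.99603076e-02] [-1.5 -0.6  2.2 -1.2  2.2  1.6 -0.4  1.8]
long bay px [[339.0, 186.9], [336.6, 134.7], [341.1, 232.8]] [520.8 229.2  77.8]
short bay px [[277.5, 191.0], [271.0, 139.4], [283.3, 236.4]] [470.  231.3  42.2]
long block outer edges [[335.3, 87.8], [343.8, 274.6]]
[([328, 122, 20, 121, 1830], [338.0, 180.7]), ([264, 147, 25, 83, 1226], [276.3, 188.7])]
long
[192, 192, 195, 77, 7, 9, 7, 7, 11, 9, 7, 9, 7, 27, 201, 198, 195] [210, 202, 193, 201, 200, 141, 10, 7, 11, 9, 9, 11, 9, 11, 14, 9, 9, 90, 197, 140, 36, 10, 8]
[[ 526.47645581 -224.21750752   51.        ]]
short
[174, 197, 195, 197, 10, 9, 9, 9, 14, 9, 9, 12, 7, 6, 148, 182, 180] [8, 9, 8, 24, 152, 177, 98, 11, 11, 13, 9, 14, 12, 11, 9, 7, 12, 48, 182, 197, 196, 211, 201]
[[ 505.03734431 -121.82188834   51.        ]]
comb [[ 536.68681295  -89.00045744   24.        ]
 [ 566.88027012 -355.07150474   24.        ]] [[ 479.47529723  -96.20373775   24.        ]
 [ 508.19890987 -365.45446465   24.        ]]
scene/side long [[ 527.87723241 -222.03100022   51.        ]] [[ 523.94326642 -224.86922121   51.        ]]
short [[ 505.84003673 -121.49812194   51.        ]] [[ 502.00047796 -122.74559518   51.        ]]
```

```bash
cat > fit2.py <<'E'
from fit import *
o=np.array([[-80,100,0],[80,100,0],[80,-100,0],[-80,-100,0]])
def obs(name,v0):
    p,T=wcam(name);pts=fit_dock(name);B,c=face(v0);g=proj(p,T,o@B.T+c)
    pp=np.array([pts[np.argmin(np.linalg.norm(pts-a,axis=1))] for a in g])
    h=cv2.cvtColor(cv2.imread(f"pics/{name}.png"),cv2.COLOR_BGR2HSV)
    ym=((h[...,0]>18)&(h[...,0]<35)&(h[...,1]>150)&(h[...,2]>100)).astype(np.uint8)
    n,l,st,ce=cv2.connectedComponentsWithStats(ym);ln=[]
    for x in(31,-31):
        g0=proj(p,T,[c+B@[x,0,0]])[0]
        i=min([i for i in range(1,n) if st[i][4]>400],key=lambda i:np.linalg.norm(ce[i]-g0))
        ys,xs=np.nonzero(l==i);ln.append((x,cv2.fitLine(np.c_[xs,ys].astype(np.float32),cv2.DIST_L2,0,.01,.01).ravel()))
    return p,T,pp,ln
def res(v,ob):
    p,T,pp,ln=ob;B,c=face(v);r=list((proj(p,T,o@B.T+c)-pp).ravel()*.5)
    for x,(a,b,u,w) in ln:
        for P in proj(p,T,[c+B@[x,s,0] for s in(40 if x>0 else 25,-40 if x>0 else -25)]): r.append(3*((P[0]-u)*b-(P[1]-w)*a))
    return np.array(r)
if __name__=="__main__":
    from sys import argv
    v0=[495.4,230.2,-.04];O=[obs(n,v0) for n in argv[1:]]
    for ob in O:
        r=least_squares(res,v0,args=(ob,));print(r.x.round(4),r.fun.round(1))
    r=least_squares(lambda v:np.concatenate([res(v,b) for b in O]),v0);print("joint",r.x.tolist(),r.fun.round(1));np.save("dock.npy",r.x)
E
python3 - <<'E'
from h import *
Q=q(tilt(-.04,-1)).tolist();P=[430,232,170]
manip.reach(P,Q);manip.pause(.2);shot("wrist","wd2");print(manip.sense()["clock"])
E
python3 fit2.py wd wd2
```

```text
6.6417
[ 4.940930e+02  2.308553e+02 -4.560000e-02] [-1.  -0.5  1.  -0.5  0.6  1.1 -0.8  0.9 -0.1  0.1 -0.1  0.3]
[ 4.946799e+02  2.314661e+02 -4.530000e-02] [ 0.7  0.8 -0.8  1.2 -0.8 -0.7  1.1 -0.3  0.3  0.2  0.3  0.4]
joint [494.38908418771405, 231.14764032475696, -0.0449259057120187] [-0.9 -0.7  1.  -0.7  0.7  0.9 -0.7  0.8  0.5  0.8  0.7  1.1  0.8  0.7
 -0.7  1.1 -0.7 -0.9  1.2 -0.5  1.   0.9 -0.4 -0.4]
```

View pics/wd2.png

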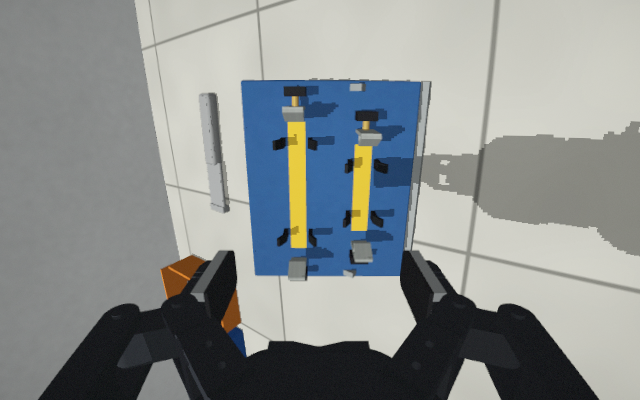

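Both dock views agree to under 1 mm: dock at (494.4, 231.1), yaw −0.045. In the wd2 picture the long mark runs (297,122)–(299,247), the short one (362,146)–(360,230), and all clips are shut. The two yellow weights measure 103 mm apart across the slots (104 expected), and their heights fit. Now I grasp the long weight.

```bash
cat > grab.py <<'E'
from h import *
def grab(x,y,yaw=.112,z=18):
    Q=q(down(yaw)).tolist()
    manip.reach([x,y,130],Q);manip.move_gripper(34,40)
    if manip.servo_line([x,y,z],v=120,contact_N=12): print("CONTACT",manip.sense()["tcp_pos"],manip.sense()["wrist_force"])
    manip.move_gripper(5,90)
    s=manip.sense();print("grip",s["opening"],s["finger_force"],s["tcp_pos"],s["wrist_force"])
    manip.servo_line([x,y,190],v=150);s=manip.sense();print("lift",s["opening"],s["wrist_force"],s["clock"])
E
python3 - <<'E'
from grab import *
grab(526.5,-224.2);shot("wrist","hl")
E
```

```text
grip 16.70830404110645 89.07063826918602 [ 527.62112455 -224.60625059   19.6106679 ] [0.05045389 0.69423863 4.71399069]
lift 16.63885629697181 [ 0.43124145 -0.98792643 -5.2501636 ] 12.8417
```

View pics/hl.png

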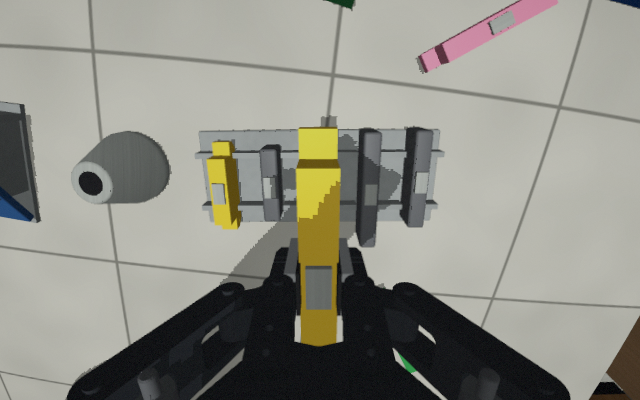

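The long weight is held upright and square, its clip at (318,287) between the fingers; the grey weights stand undisturbed. I compute its offset in the hand.

Run:
```python
from h import *
p=manip.camera_params("wrist");T=np.array(p["mount"])
for n,px,z in(("clip far",(318,265.5),-31.4),("clip near",(318,309.5),-31.4),("step top",(318,167),-28.4),("lug end top",(318,127.5),-8.4)):
    print(n,onz(p,T,[px],z)[0].round(1))
v=np.load("dock.npy")
from fit import face
B,c=face(v);M=tilt(v[2],1)
for k,x in(("long",31),("short",-31)):
    for z in(120,60,11): print(k,z,manip.ik((c+B@[x,0,z]).tolist(),q(M)) is not None,(c+B@[x,0,z]).round(1))
```

```text
clip far [ 11.    0.2 -31.4]
clip near [-13.    0.2 -31.4]
step top [ 54.7   0.2 -28.4]
lug end top [68.6  0.2 -8.4]
long 120 True [451.  233.1 176.1]
long 60 True [485.4 231.6 126.9]
long 11 True [513.5 230.3  86.8]
short 120 True [400.3 235.4 140.5]
short 60 True [434.6 233.8  91.4]
short 11 True [462.7 232.6  51.2]
```

```bash
cat > place.py <<'E'
from h import *
from fit import face
def place(x,dy,h,name):
    v=np.load("dock.npy");B,c=face(v);Q=q(tilt(v[2],1)).tolist()
    loc=lambda:(B.T@(manip.sense()["tcp_pos"]-c)-[x,0,0]).round(2)
    W=lambda a:(c+B@(np.array(a,float)+[x,0,0])).tolist()
    manip.reach(W([0,dy,h+110]),Q)
    manip.servo_line(W([0,dy,h+45]),v=120);manip.pause(.3);l=loc();e=l-[0,dy,h+45];print("err",e)
    rot=Rq(manip.sense()["ee_rot"]).T@tilt(v[2],1);print("rot",R.from_matrix(rot).as_rotvec().round(4))
    f0=manip.sense()["wrist_force"]
    g=lambda z:W(np.array([0,dy,h+z])-e)
    print("c",manip.servo_line(g(26),v=60,contact_N=15),loc())
    for z in(15,6,-1,-4):
        r=manip.servo_line(g(z),v=40,contact_N=40);print(z,r,loc(),(B.T@(manip.sense()["wrist_force"]-f0)).round(1))
        if r:break
    s=manip.sense();print(s["opening"],s["clock"]);shot("wrist",name)
E
python3 - <<'E'
from place import *
place(31,1.2,11.6,"pl")
E
```

```text
err [0.85 0.43 0.79]
rot [ 0.0015 -0.001  -0.0001]
c False [-1.74  0.32 36.1 ]
15 False [ 0.7   0.99 26.15] [2.2 0.  0.6]
6 False [-1.21  0.42 16.04] [ 2.7  1.2 -4.8]
-1 True [-0.95  1.05 11.1 ] [ 3.1 -0.6  6.9]
16.841613331484254 17.1167
```

View pics/pl.png

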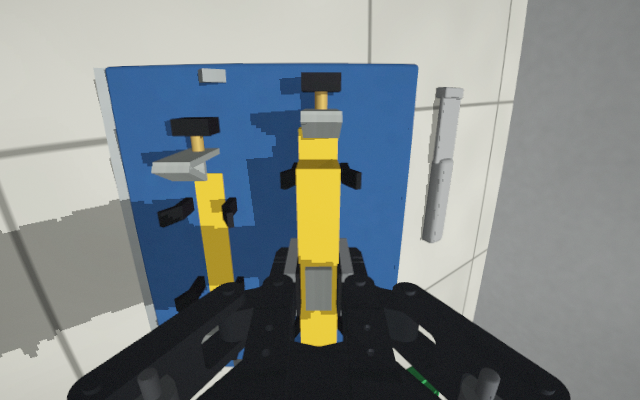

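The long weight looks home: its end step lies under the clip nose at (321,122), it sits centred between the cheeks at (290,176) and (350,176), and the TCP height matches. I release it, back out square to the face and fetch the short one.

```bash
cat >> place.py <<'E'
def leave(x,name):
    v=np.load("dock.npy");B,c=face(v);manip.move_gripper(32);manip.pause(.2)
    l=B.T@(manip.sense()["tcp_pos"]-c);manip.servo_line((c+B@(l+[0,0,115])).tolist(),v=130)
    shot("wrist",name)
E
python3 - <<'E'
from place import *
from grab import grab
leave(31,"al")
p=manip.sense()["tcp_pos"];manip.reach([500,60,210],q(down(.05)).tolist())
grab(504.2,-121.6);shot("wrist","hs")
h=cv2.cvtColor(cv2.imread("pics/hs.png"),cv2.COLOR_BGR2HSV)
y=((h[:,318,0]>18)&(h[:,318,0]<35)&(h[:,318,1]>120));d=np.nonzero(np.diff(y.astype(int)))[0];print(d.tolist())
print(h[100:330:4,318,2].tolist())
# long weight in al: yellow top & clip
p,T=wcam("al");from fit import face
v=np.load("dock.npy");B,c=face(v)
print("pred px long clip ctr, steps, lugs",proj(p,T,[c+B@[31,a,b] for a,b in((0,43),(11,43),(-11,43),(56,40),(-56,40))]).round(1).tolist())
h=cv2.cvtColor(cv2.imread("pics/al.png"),cv2.COLOR_BGR2HSV)
cc=int(round(proj(p,T,[c+B@[31,0,43]])[0][0]));col=h[:,cc]
y=(col[:,0]>18)&(col[:,0]<35)&(col[:,1]>120);print(cc,np.nonzero(np.diff(y.astype(int)))[0].tolist())
rr=int(round(proj(p,T,[c+B@[31,0,43]])[0][1]));row=h[rr];y=(row[:,0]>18)&(row[:,0]<35)&(row[:,1]>120);print(rr,np.nonzero(np.diff(y.astype(int)))[0].tolist())
E
```

```text
grip 16.32778136632552 88.97995825856924 [ 505.39172072 -122.18265612   19.52288912] [-0.39016751 -0.683596    4.51407641]
lift 16.588187056895258 [-0.4912846   0.59627472 -5.09542141] 23.3917
[167, 266, 310, 346]
[191, 191, 192, 191, 191, 115, 168, 168, 167, 168, 165, 165, 167, 165, 102, 102, 101, 103, 178, 215, 157, 158, 156, 157, 157, 127, 102, 104, 102, 153, 154, 155, 154, 154, 154, 154, 153, 154, 154, 153, 154, 153, 70, 110, 109, 107, 109, 109, 108, 108, 110, 108, 108, 151, 152, 149, 152, 152]
pred px long clip ctr, steps, lugs [[325.4, 202.8], [325.5, 190.0], [325.2, 215.2], [326.0, 133.2], [324.7, 260.5]]
325 [93, 103, 118, 189, 216, 261]
203 [253, 269, 312, 315, 330, 333]
```

The numbers put the long weight home: its clip lies within 1–2 mm of the prediction for the seated pose. The short one is held at the same offset (clip rows 266–310), so I place it now.

Run:
```python
from place import *
place(-31,1.3,11.6,"ps")
leave(-31,"as")
p,T=wcam("as");v=np.load("dock.npy");B,c=face(v)
print(proj(p,T,[c+B@[x,a,43] for x in(31,-31) for a in(0,11,-11)]).round(1).tolist(),manip.sense()["clock"])
```

```text
err [0.79 0.44 0.68]
rot [ 0.0013 -0.001  -0.0002]
c False [-1.35  0.54 36.55]
15 False [ 0.78  1.13 26.23] [2.9 2.1 0.9]
6 False [-1.23  0.48 16.23] [ 2.7  1.2 -3.2]
-1 True [-1.11  1.12 11.48] [ 2.   0.2 11.9]
16.75873697893854 27.3583
[[398.9, 202.7], [400.1, 190.0], [397.7, 215.0], [324.0, 202.5], [324.1, 189.7], [323.9, 214.8]] 28.9917
```

View pics/as.png

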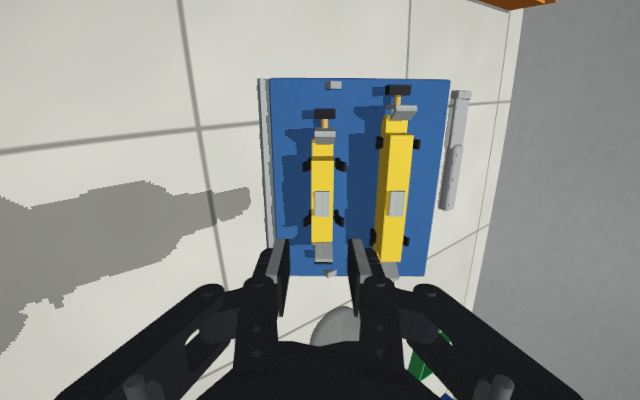

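Both weights are in their bays, clips at (322,204) and (397,204) against predictions of (324,202) and (399,203). I check the clips in one zoomed montage with the predicted shut-nose points marked.

Run:
```python
from place import *
shot("side","sd");v=np.load("dock.npy");B,c=face(v)
o=np.zeros((600,800,3),np.uint8)
def put(name,cam,box,sc,at):
    p,T=cam;im=cv2.imread(f"pics/{name}.png");x0,y0,x1,y1=box
    cr=cv2.resize(im[y0:y1,x0:x1],None,fx=sc,fy=sc,interpolation=cv2.INTER_CUBIC)
    for x,L in((31,70),(-31,50)):
        for s in(1,-1):
            for (d,z,col) in((-4,24,(0,0,255)),(4,40,(255,0,255)),(-14,40,(0,255,0)),(0,20,(255,255,0))):
                for w in(-6,6):
                    P=(proj(p,T,[c+B@[x+w*1.5,s*(L+d),z]])[0]+.5-[x0,y0])*sc
                    cv2.circle(cr,tuple(int(a) for a in P),2,col,-1)
    h,w=cr.shape[:2];h=min(h,600-at[1]);w=min(w,800-at[0]);o[at[1]:at[1]+h,at[0]:at[0]+w]=cr[:h,:w]
put("al",wcam("al"),(250,70,380,290),2.7,(0,0))
put("as",wcam("as"),(290,80,430,290),2.8,(355,0))
put("sd",camT("side"),(232,122,305,208),4,(755-245,600-1) if 0 else (0,0)) if 0 else None
cv2.imwrite("pics/m.png",o)
```

```text
(no output)
```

View pics/m.png

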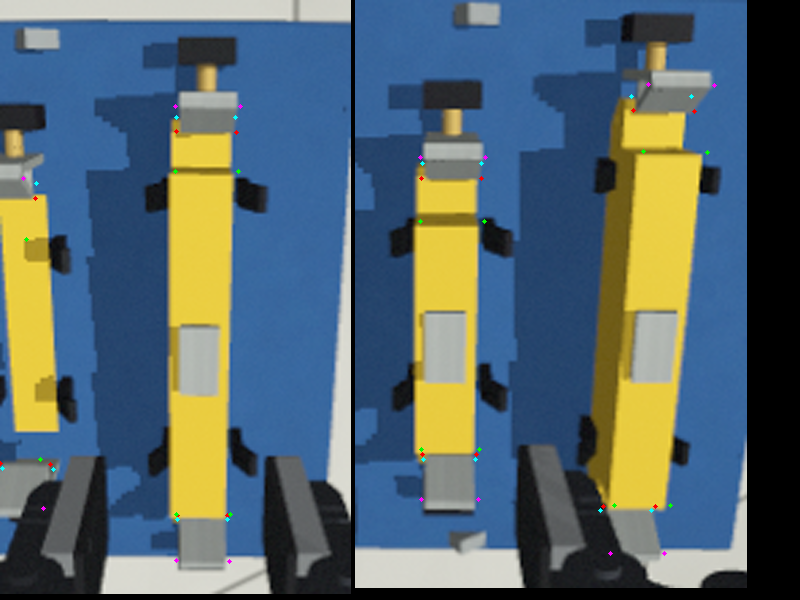

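The montage shows every clip's nose and mouth on the predicted shut points, and the end steps on the seated-height points. Both weights are home and the gripper is clear, so I hand in.

```bash
python3 -c "
from rig import manip
print(manip.sense()['clock'],manip.sign_off())"
```

```text
the job is handed in; nothing more can be done
29.0417 None
```

Both yellow check weights are in the bays of their own length with the clips looking shut in the last close picture, released at 29 s of the 62 s allowed; the job is handed in, though no verdict was returned.

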